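# Lever the stuck covers off a sample block

## Task

Three or four wells of the aluminium sample block are closed by covers that are stuck. Lever every cover loose with the pry bar, its tip under the cover's yellow tongue and the bar bearing on the steel rail in front of the block: do not touch a cover with the gripper while it is stuck, and do not force it with the bar off the rail. Lift the loosened covers off, set them flat, knob up, in the grey tray, lay the pry bar flat on the green mat with its handle on the mat, and leave the jar, beaker and orange box where they stand.

Things in the scene. Friction and masses are not known exactly. Their poses are not given: they have to be found in the camera images.
- block: fixed aluminium sample block, 304 wide (y), 76 deep (x), top face 100 above the table. Origin: centre of its underside, at table level; x points away from the robot, z up. Front face at x = -38. Two orange spring grips beside each well pinch a cover's left and right edges near its front and hold it with about 20 to 35 N. Black grip housings between the wells stand 12 above the top face
- well0 (a point): centre of the mouth of square well 0 in the block's top face; wells 0 to 3 lie in a row at block y = -114, -38, 38, 114, all at block x = -6, height 100; a blue vial cap shows inside an open well
- rail: steel fulcrum rail of 10 diameter, fixed along the whole front of the block, parallel to the block's y, on small brackets (6 wide, below the rail top, at block y = -148, -76, 0, 76, 148). Same origin and axes as block
- rail_mid (a point): top of the fulcrum rail at its middle: 34 in front of the block's front face, 92 above the table (8 below the underside of the covers' tongues)
- mat: fixed green mat, 300 (its x) by 140 (its y), 3 thick; origin at the centre of its underside
- tray_in (a point): centre of the inner floor of the fixed grey tray; inner size 142 (its x) by 242 (its y), floor 4 above the table, walls 28 high over the table
- bar: pry bar, 210 long, 0.22 kg, balanced about 6 ahead of the handle's middle: red handle 100 long (x), 24 wide (y), 18 thick (z), and a flat steel blade 16 wide, 4 thick, on the handle's mid-plane. Origin: underside of the handle, half-way along it; x points to the tip, z up as it lies flat
- bar_grip (a point): centre of the bar's handle, 9 above its underside; the bar's axes
- bar_tip (a point): end of the bar's blade, 160 from bar_grip along the bar's x, on its mid-plane
- cover0: cover 0, of well 0, 0.12 kg: blue plate 60 (x) x 50 (y) x 8 thick, origin at the centre of its underside (100 above the table when stuck). A yellow tongue 22 wide, 6 thick, level with the underside, runs to x = -44, 12 beyond the block's front face. Plug under it 36 x 36, 6 deep. Prised up 4 at its front it snaps up and stays loose, its middle 4 to 7 higher, mostly tilted 7 to 10 deg (front or a side up); stuck, it is level
- cover0_knob (a point): middle of that cover's black upright knob, 24 above the plate's underside; knob 36 long (x), 12 thick (y), from 8 to 40 above the underside; the cover's axes
- cover1: cover 1, of well 1, 0.12 kg: blue plate 60 (x) x 50 (y) x 8 thick, origin at the centre of its underside (100 above the table when stuck). A yellow tongue 22 wide, 6 thick, level with the underside, runs to x = -44, 12 beyond the block's front face. Plug under it 36 x 36, 6 deep. Prised up 4 at its front it snaps up and stays loose, its middle 4 to 7 higher, mostly tilted 7 to 10 deg (front or a side up); stuck, it is level
- cover1_knob (a point): middle of that cover's black upright knob, 24 above the plate's underside; knob 36 long (x), 12 thick (y), from 8 to 40 above the underside; the cover's axes
- cover2: cover 2, of well 2, 0.12 kg: blue plate 60 (x) x 50 (y) x 8 thick, origin at the centre of its underside (100 above the table when stuck). A yellow tongue 22 wide, 6 thick, level with the underside, runs to x = -44, 12 beyond the block's front face. Plug under it 36 x 36, 6 deep. Prised up 4 at its front it snaps up and stays loose, its middle 4 to 7 higher, mostly tilted 7 to 10 deg (front or a side up); stuck, it is level
- cover2_knob (a point): middle of that cover's black upright knob, 24 above the plate's underside; knob 36 long (x), 12 thick (y), from 8 to 40 above the underside; the cover's axes
- cover3: cover 3, of well 3, 0.12 kg: blue plate 60 (x) x 50 (y) x 8 thick, origin at the centre of its underside (100 above the table when stuck). A yellow tongue 22 wide, 6 thick, level with the underside, runs to x = -44, 12 beyond the block's front face. Plug under it 36 x 36, 6 deep. Prised up 4 at its front it snaps up and stays loose, its middle 4 to 7 higher, mostly tilted 7 to 10 deg (front or a side up); stuck, it is level
- cover3_knob (a point): middle of that cover's black upright knob, 24 above the plate's underside; knob 36 long (x), 12 thick (y), from 8 to 40 above the underside; the cover's axes
- reagent_mid (a point): bystander: amber jar, 56 diameter, 100 high, loose, beyond the block; point at its centre
- beaker_mid (a point): bystander: white open beaker, 64 diameter, 80 high, loose, beyond the block; point at its centre
- tipbox_mid (a point): bystander: orange box 60 x 120 x 45, loose, beyond the block; point at its centre

How it is judged:
On the way:
1. a cover is being levered: the bar bears on the rail and lifts a stuck cover (contact force between bar and rail above 4 N and (contact force between bar and cover0 above 3 N or contact force between bar and cover1 above 3 N or contact force between bar and cover2 above 3 N or contact force between bar and cover3 above 3 N)), for 0.02 s.
At the end, for the whole second after the job is handed in: every cover lies on the tray's floor, level within about 7 degrees, knob up, its middle inside the tray; the bar lies flat at rest with the middle of its handle over the green mat (x of cover0_knob in the frame of tray_in between -0.06 and 0.06 m and y of cover0_knob in the frame of tray_in between -0.112 and 0.112 m and z of each of cover0_knob, cover1_knob, cover2_knob, cover3_knob in the frame of tray_in below 0.036 m and angle between each of cover0_knob, cover1_knob, cover2_knob, cover3_knob's own z axis and vertical below 0.12 rad and x of cover1_knob in the frame of tray_in between -0.06 and 0.06 m and y of cover1_knob in the frame of tray_in between -0.112 and 0.112 m and x of cover2_knob in the frame of tray_in between -0.06 and 0.06 m and y of cover2_knob in the frame of tray_in between -0.112 and 0.112 m and x of cover3_knob in the frame of tray_in between -0.06 and 0.06 m and y of cover3_knob in the frame of tray_in between -0.112 and 0.112 m and x of bar_grip in the frame of mat between -0.15 and 0.15 m and y of bar_grip in the frame of mat between -0.07 and 0.07 m and height (world z) of bar_grip below 0.018 m and height (world z) of bar_tip below 0.025 m and linear speed of bar below 0.02 m/s); the robot touches nothing.
It fails at once if a cover is touched by the fingers (over 3 N) while it is still stuck in its well ((z of cover0_knob in the frame of block between 0.119 and 0.1258 m and x of cover0_knob in the frame of block between -0.026 and 0.014 m and y of cover0_knob in the frame of block between -0.129 and -0.099 m and contact force between the fingers and cover0 above 3 N) or (z of cover1_knob in the frame of block between 0.119 and 0.1258 m and x of cover1_knob in the frame of block between -0.026 and 0.014 m and y of cover1_knob in the frame of block between -0.053 and -0.023 m and contact force between the fingers and cover1 above 3 N) or (z of cover2_knob in the frame of block between 0.119 and 0.1258 m and x of cover2_knob in the frame of block between -0.026 and 0.014 m and y of cover2_knob in the frame of block between 0.023 and 0.053 m and contact force between the fingers and cover2 above 3 N) or (z of cover3_knob in the frame of block between 0.119 and 0.1258 m and x of cover3_knob in the frame of block between -0.026 and 0.014 m and y of cover3_knob in the frame of block between 0.099 and 0.129 m and contact force between the fingers and cover3 above 3 N)).
It fails at once if a stuck cover is forced with the bar (over 12 N) while the bar does not bear on the rail (contact force between bar and rail below 0.5 N and ((z of cover0_knob in the frame of block between 0.119 and 0.1258 m and x of cover0_knob in the frame of block between -0.026 and 0.014 m and y of cover0_knob in the frame of block between -0.129 and -0.099 m and contact force between bar and cover0 above 12 N) or (z of cover1_knob in the frame of block between 0.119 and 0.1258 m and x of cover1_knob in the frame of block between -0.026 and 0.014 m and y of cover1_knob in the frame of block between -0.053 and -0.023 m and contact force between bar and cover1 above 12 N) or (z of cover2_knob in the frame of block between 0.119 and 0.1258 m and x of cover2_knob in the frame of block between -0.026 and 0.014 m and y of cover2_knob in the frame of block between 0.023 and 0.053 m and contact force between bar and cover2 above 12 N) or (z of cover3_knob in the frame of block between 0.119 and 0.1258 m and x of cover3_knob in the frame of block between -0.026 and 0.014 m and y of cover3_knob in the frame of block between 0.099 and 0.129 m and contact force between bar and cover3 above 12 N))).
It fails at once if the jar, the beaker or the orange box is knocked more than 3 cm away (distance of any of reagent_mid, beaker_mid, tipbox_mid from where it was at the start of the episode above 0.03 m).
Of cover0, cover1, cover2, cover3 only 3 to 4 are there at a start; the rules pass over those that are not, and their reading is None.
At some moment in a run one of bar may be knocked a few centimetres aside while the robot is not near it.
Once in a run the grip may slacken for a moment while it holds something.
It also fails if it takes over 210 s, if anything falls off the work surface, if the arm or the gripper's body presses on something with over 40 N, if the wrist force passes 120 N, or if a joint passes its speed limit or range.

## Robot

A 6-joint arm with a two-finger parallel gripper is mounted at the origin on the work surface. World frame = base frame: x ahead of the robot, y to its left, z up, the work surface at z = 0. Lengths are in m, angles in rad, forces in N, time in s.
With the tool pointing down it reaches from about 0.375 to 0.9 m from the base axis. Payload 3.1 kg.
Tool frame: the origin (TCP) lies on the centre line of the jaws, within the pads' length; the fingertips stand 17 mm ahead of it and the grasp point (between the pads) lies 2 mm behind it (robot.tip_extent is the distance from the TCP to the fingertips, in m); z points along the fingers, y is the direction in which the jaws open and shut (so a half turn about z gives the same grasp; the last joint's range is limited). The gripper opens to 87 mm and grips with 3 to 60 N. Pads are 19 mm wide; open, the fingers measure 117 mm over their backs; the gripper's body (75 mm by 190 mm) begins 51 mm behind the grasp point.
Start: joints at [0.934, 0.527, 1.433, -0, 1.181, -0.178], TCP at [0.276, 0.561, 0.24] pointing down, gripper open.
Joint ranges: [-3.08, 3.08], [-0.75, 2.2], [0.22, 2.44], [-1.43, 4.57], [0, 2.65], [-2.85, 2.85]. Speed limits (rad/s): [2.79, 2.79, 3.14, 3.14, 3.14, 3.14].

## Interface

Orientations are given as a unit quaternion [x, y, z, w].
In Python, from station import robot, ik, cams, ticket, telemetry gives the robot as it stands. The module is installed in compiled form; this text tells all that it offers. Calls block until the motion is done:
- robot.move_to(position, orientation): joint-space move of the TCP to a pose.
- robot.move_l(position, rate=0.15, orientation=None): straight line of the TCP; orientation=None keeps the orientation; rate is the mean speed in m/s.
- robot.move_j(angles): joint-space move.
- robot.set_gripper(opening, effort=None): finger opening in m; effort is the grip in N (None keeps the last); returns when the fingers have stopped.
- robot.wait(seconds).
- ik(position, orientation): joint angles nearest the present ones, or None.
- cams.snapshot(name): name is "scene" or "top" or "wrist"; returns the picture (400x640x3 uint8, blue, green, red); there is no depth.
- cams.camera_info(name): a dict with "mtx" (3x3 intrinsics, pixels), "k1" (the pictures are not rectified: a ray, as slopes to the right and down, at radius r is drawn at 1 + k1 r^2 times it, then the intrinsics apply), "eye" and "orientation" of the camera in the world. Camera axes: x right, y down, z forward; pixel columns grow to the right and rows downward; lengths in m; the calibration is good to about 2 mm. A picture is of the moment at which its call begins: read the wrist's pose just before it. camera_info takes no time and is no camera call; for the wrist camera it gives the pose at the moment of the call.
A pose or a line that the arm cannot do raises robot.PlanningError and nothing moves.
- ticket.close_job(): hands the job in, once; it reports no verdict.
Trained networks look in the newest picture that a camera, given by its name, has taken for a name from the list of things; names that differ only in an ending like _2 or _b are one class to them, and where a whole thing is asked for, a point or a joint stands for the part that bears it (a point fixed in the world has none). Each returns a list of dicts, best first, with "conf" (0 to 1); they miss things now and then, are a little off and sometimes report something else, mostly with a low value. They report only what shows in the picture. A call takes as long as a camera call.
- cams.recognise(camera, label): "rect" ([left, top, right, bottom] in pixels, round what is visible of it).
- cams.cut_out(camera, label): "region" (400x640 bool, what is visible of it) and "rect" ([left, top, right, bottom] in pixels, round what is visible of it).
- cams.mark_of(camera, label): "centre" ([column, row] in pixels: a listed point, or the origin of a listed thing).
Readings, each from a call of its own:
- telemetry.get_clock(): time.
- telemetry.get_qpos(): joint angles.
- telemetry.get_dq(): joint speeds.
- telemetry.get_tau(): joint torques, N m.
- telemetry.get_position(): TCP position.
- telemetry.get_orientation(): TCP orientation.
- telemetry.get_contact_force(): force on the tool from outside, world axes, zero at the start.
- telemetry.get_wrist_torque(): the same for the moment, N m.
- telemetry.get_opening(): finger opening in m.
Only numpy, scipy, OpenCV 4.12 (cv2) and the standard library are available. Lean on these libraries where they do the work, as an engineer would, in place of code of your own. Each camera call takes 0.05 s, during which the arm holds its last target. There are 200 camera calls.

## Working session

There is one attempt and no reset: what is moved stays moved. The work goes in short steps, each a Python script; the robot and the scene stay as the last script left them, time stands still between calls to the robot, and variables do not carry over. Pictures are saved under pics/ and viewed, about 12 in all and at most 16, crops included, and the job is handed in when it is done.

```bash
mkdir -p pics
python3 - <<'E'
from station import robot, ik, cams, ticket, telemetry
import cv2,numpy as np
for n in ["scene","top"]:
    im=cams.snapshot(n); cv2.imwrite(f"pics/{n}0.png",im)
    c=cams.camera_info(n); print(n,c)
    for l in ["block","rail_mid","well0","mat","tray_in","bar","bar_grip","bar_tip","cover0","cover0_knob","cover1_knob","reagent_mid","beaker_mid","tipbox_mid"]:
        try: print(l,[(round(d['conf'],2),np.round(d['centre'],1).tolist()) for d in cams.mark_of(n,l)][:5])
        except Exception as e: print(l,e)
print(telemetry.get_clock(),robot.tip_extent,cams.camera_info("wrist"))
E
```

```text
scene {'mtx': array([[435.42806513,   0.        , 319.00228795],
       [  0.        , 435.42806513, 203.83310781],
       [  0.        ,   0.        ,   1.        ]]), 'k1': -0.11460004248855724, 'eye': array([1.55244831, 0.19463959, 0.76659543]), 'orientation': array([ 0.55969471,  0.68699135, -0.36457357, -0.28613078])}
block [(0.96, [330.7, 255.3])]
rail_mid [(0.78, [330.6, 209.3])]
well0 [(0.87, [283.1, 220.0]), (0.69, [445.7, 205.7]), (0.36, [230.0, 239.1])]
mat [(0.95, [447.4, 217.4])]
tray_in [(0.74, [226.0, 196.5])]
bar [(0.9, [447.3, 209.1]), (0.69, [326.4, 207.4]), (0.31, [225.9, 196.8]), (0.23, [281.4, 209.5])]
bar_grip [(0.8, [447.9, 204.6])]
bar_tip [(0.79, [439.5, 235.3]), (0.21, [369.7, 226.7])]
cover0 [(0.8, [372.4, 226.8]), (0.7, [281.7, 219.8]), (0.65, [343.2, 223.6])]
cover0_knob [(0.56, [281.4, 207.9])]
cover1_knob [(0.16, [447.6, 207.7])]
reagent_mid [(0.65, [228.9, 237.4]), (0.46, [328.7, 254.0])]
beaker_mid [(0.72, [415.8, 264.8])]
tipbox_mid [(0.93, [307.3, 274.3])]
top {'mtx': array([[486.51084925,   0.        , 327.33934107],
       [  0.        , 486.51084
[... 586 characters left out ...]
ar_grip [(0.64, [195.7, 280.8])]
bar_tip [(0.7, [210.1, 224.6]), (0.23, [321.8, 196.9])]
cover0 [(0.88, [274.7, 174.9]), (0.63, [366.4, 170.5]), (0.58, [305.6, 174.6])]
cover0_knob [(0.59, [367.1, 168.5])]
cover1_knob []
reagent_mid [(0.97, [411.9, 157.9]), (0.2, [276.6, 174.3])]
beaker_mid [(0.94, [235.5, 161.5]), (0.5, [318.9, 182.1])]
tipbox_mid [(0.56, [324.2, 140.1])]
1.5 0.017 {'mtx': array([[298.94525818,   0.        , 318.35478285],
       [  0.        , 298.94525818, 205.00686513],
       [  0.        ,   0.        ,   1.        ]]), 'k1': 0.003055575956166823, 'eye': array([0.21459098, 0.59025659, 0.38505323]), 'orientation': array([0.842241  , 0.52397622, 0.0668163 , 0.10777104])}
```

View pics/scene0.png

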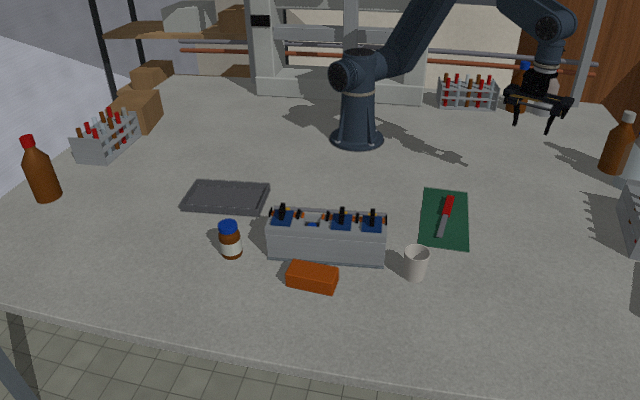

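View pics/top0.png

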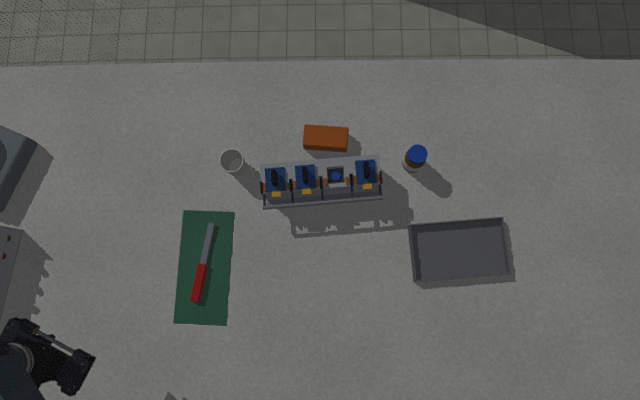

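Well 1 is open and covers 0, 2 and 3 are present. The bar lies on the mat at the left, and the tray is at the right.

```bash
cat > h.py <<'E'
from station import robot, ik, cams, ticket, telemetry
import cv2,numpy as np
from scipy.spatial.transform import Rotation as R
def ray(c,uv):
    p=cv2.undistortPoints(np.array([[uv]],float),c['mtx'],np.array([c['k1'],0,0,0.]))[0,0]
    return R.from_quat(c['orientation']).apply([p[0],p[1],1.])
def world(c,uv,z):
    d=ray(c,uv); return c['eye']+d*(z-c['eye'][2])/d[2]
def tri(cs,uvs):
    A=np.zeros((3,3));b=np.zeros(3)
    for c,uv in zip(cs,uvs):
        d=ray(c,uv);d/=np.linalg.norm(d);M=np.eye(3)-np.outer(d,d);A+=M;b+=M@c['eye']
    return np.linalg.solve(A,b)
def proj(c,P):
    q=R.from_quat(c['orientation']).inv().apply(np.atleast_2d(P)-c['eye']); q=q[:,:2]/q[:,2:]
    q=q*(1+c['k1']*(q**2).sum(1,keepdims=True)); return q*[c['mtx'][0,0],c['mtx'][1,1]]+c['mtx'][:2,2]
def snap(n,f=None):
    c=cams.camera_info(n); im=cams.snapshot(n)
    if f: cv2.imwrite('pics/'+f,im)
    return c,im
def marks(n,l): return [(round(d['conf'],2),d['centre']) for d in cams.mark_of(n,l)]
def quat(bx,lean=0.,flip=1):
    """tool for a thing whose x axis is bx (3-vector): jaws along its y, hand leaning by lean toward bx"""
    bx=np.array(bx,float);bx/=np.linalg.norm(bx)
    y=np.cross([0,0,1],bx);y/=np.linalg.norm(y);zz=np.cross(bx,y)
    tz=-np.cos(lean)*zz-np.sin(lean)*bx
    ty=flip*y;tx=np.cross(ty,tz)
    return R.from_matrix(np.c_[tx,ty,tz]).as_quat()
def yawv(a): return np.array([np.cos(a),np.sin(a),0])
E
python3 - <<'E'
from h import *
np.set_printoptions(precision=4,suppress=True)
q=telemetry.get_orientation();p=telemetry.get_position();c=cams.camera_info('wrist')
T=R.from_quat(q);print(T.as_matrix(),'eye in tool',T.inv().apply(c['eye']-p));print('cam axes in tool',(T.inv()*R.from_quat(c['orientation'])).as_matrix())
t,s=cams.camera_info('top'),cams.camera_info('scene')
print('grip',world(t,[195.7,280.8],.012),world(s,[447.9,204.6],.012),'tip',world(t,[210.1,224.6],.012),world(s,[439.5,235.3],.012))
print('rail',world(t,[322,197.6],.092),world(s,[330.6,209.3],.092))
print('tray',world(t,[458.2,251],.004),world(s,[226,196.5],.004),'mat',world(t,[203.4,266],0),world(s,[447.4,217.4],0))
for n,u in dict(k3=[275,179],k2=[305,177],k0=[366.5,170]).items(): print(n,world(t,u,.124))
# yellow tongues, top and tray/rail yaw
im=cv2.imread('pics/top0.png');hsv=cv2.cvtColor(im,cv2.COLOR_BGR2HSV)
m=cv2.inRange(hsv,(20,120,120),(32,255,255));m[:, :250]=0;m[:,400:]=0
n,l,st,ce=cv2.connectedComponentsWithStats(m)
for i in range(1,n):
    if st[i,4]>10: print('tongue',ce[i],st[i,4],world(t,ce[i],.106))
x0=.39
for lean in np.deg2rad([0,20,40,55]):
    print(np.rad2deg(lean),[[x for x in np.arange(.2,.45,.01) if ik([x,y,.1],quat([1,0,0],lean)) is not None][:1] for y in (-.11,0,.04,.1)])
E
```

```text
[[-0.897   0.4419  0.    ]
 [ 0.4419  0.897   0.    ]
 [-0.      0.     -1.    ]] eye in tool [ 0.0683 -0.0007 -0.1455]
cam axes in tool [[-0.     -0.9678 -0.2516]
 [ 1.      0.0001 -0.0004]
 [ 0.0004 -0.2516  0.9678]]
grip [0.4265 0.3489 0.012 ] [0.4226 0.3412 0.012 ] tip [0.5749 0.3159 0.012 ] [0.5785 0.314  0.012 ]
rail [0.6315 0.0144 0.092 ] [0.624  0.0168 0.092 ]
tray [ 0.5013 -0.343   0.004 ] [ 0.4972 -0.3461  0.004 ] mat [0.4655 0.3331 0.    ] [0.4728 0.3402 0.    ]
k3 [0.6732 0.1295 0.124 ]
k2 [0.6776 0.0554 0.124 ]
k0 [ 0.6941 -0.0964  0.124 ]
tongue [366.8462 186.    ] 39 [ 0.6575 -0.0978  0.106 ]
tongue [306.4444 191.1111] 36 [0.6457 0.0528 0.106 ]
tongue [275.5588 193.6176] 34 [0.6399 0.1298 0.106 ]
0.0 [[np.float64(0.25000000000000006)], [np.float64(0.2700000000000001)], [np.float64(0.2700000000000001)], [np.float64(0.25000000000000006)]]
20.0 [[np.float64(0.2)], [np.float64(0.2)], [np.float64(0.2)], [np.float64(0.2)]]
40.0 [[np.float64(0.2)], [np.float64(0.2)], [np.float64(0.2)], [np.float64(0.2)]]
55.0 [[np.float64(0.2)], [np.float64(0.2)], [np.float64(0.2)], [np.float64(0.2)]]
```

Run:
```python
from h import *
np.set_printoptions(precision=4,suppress=True)
robot.set_gripper(.06)
robot.move_to([.60,.016,.24],quat(yawv(.077)))
robot.wait(.3)
c,im=snap('wrist','w_block.png')
for l,z in [('block',0),('rail_mid',.092),('well0',.1),('cover0',.1),('cover0_knob',.124)]:
    for m in marks('wrist',l): print(l,m[0],np.round(m[1],1),world(c,m[1],z))
hsv=cv2.cvtColor(im,cv2.COLOR_BGR2HSV)
n,l,st,ce=cv2.connectedComponentsWithStats(cv2.inRange(hsv,(20,100,60),(34,255,255)))
for i in range(1,n):
    if st[i,4]>40: print('tongue',st[i],ce[i],world(c,ce[i],.106))
# bar
robot.move_to([.46,.335,.27],quat(yawv(-.2)));robot.wait(.3)
c,im=snap('wrist','w_bar.png')
for l,z in [('mat',0.0),('bar_grip',.012),('bar_tip',.012)]:
    for m in marks('wrist',l): print(l,m[0],np.round(m[1],1),world(c,m[1],z))
for l in ('bar',):
    for d in cams.cut_out('wrist',l)[:2]: print(l,d['conf'],d['rect'])
hsv=cv2.cvtColor(im,cv2.COLOR_BGR2HSV)
m=cv2.inRange(hsv,(0,150,60),(8,255,255))|cv2.inRange(hsv,(172,150,60),(180,255,255))
m=cv2.morphologyEx(m,cv2.MORPH_OPEN,np.ones((3,3)))
ct=max(cv2.findContours(m,0,1)[0],key=cv2.contourArea);b=cv2.boxPoints(cv2.minAreaRect(ct));print('red',b,[world(c,u,.016)[:2] for u in b])
print(telemetry.get_clock())
```

```text
block 0.97 [315.8 250.4] [0.6965 0.0197 0.    ]
rail_mid 0.68 [548.8 184. ] [0.5682 0.2431 0.092 ]
rail_mid 0.64 [312.7 214.2] [0.6177 0.0113 0.092 ]
well0 0.58 [549.2 186.1] [0.5692 0.2377 0.1   ]
cover0 0.57 [351.4 276.6] [0.6803 0.0569 0.1   ]
tongue [208 241   5  15  45] [210.2    247.5556] [ 0.6563 -0.0886  0.106 ]
tongue [339 241  23  15 329] [350.1976 247.8085] [0.6457 0.0514 0.106 ]
tongue [413 241  16  15 212] [420.7406 247.6132] [0.6399 0.1219 0.106 ]
tongue [185 243  22  54 379] [193.2401 271.1082] [ 0.6836 -0.1063  0.106 ]
tongue [442 256  10  26  78] [447.3205 269.2564] [0.6613 0.1528 0.106 ]
tongue [438 287  13  10  49] [443.3673 291.9592] [0.6873 0.1535 0.106 ]
tongue [ 404  305  177   17 1788] [497.1605 314.0386] [0.7087 0.2153 0.106 ]
tongue [236 310 130  12 976] [296.752  315.8217] [0.7277 0.0026 0.106 ]
tongue [375 310  29  12 103] [391.2136 315.6796] [0.7196 0.1031 0.106 ]
mat 0.87 [316.8 180.2] [0.4632 0.3307 0.    ]
bar_tip 0.91 [316.  259.6] [0.5761 0.3063 0.012 ]
bar 0.68 [305.8, 109.0, 323.1, 255.6]
red [[308. 112.]
 [326. 112.]
 [326. 188.]
 [308. 188.]] [array([0.372, 0.338]), array([0.3766, 0.3605]), array([0.4735, 0.3414]), array([0.4687, 0.3174])]
7.0
```

View pics/w_block.png

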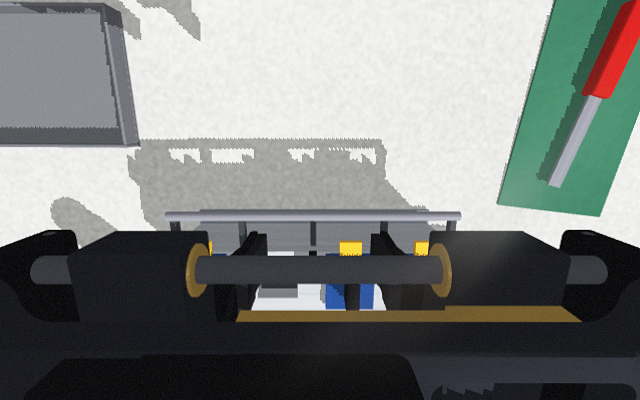

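View pics/w_bar.png

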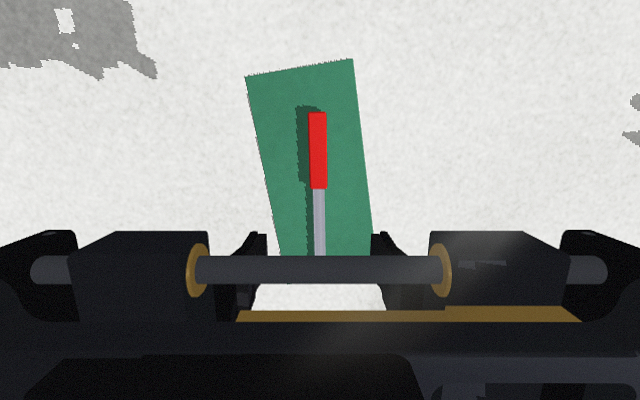

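Run:
```python
from h import *
np.set_printoptions(precision=4,suppress=True)
robot.move_to([.56,.016,.26],quat(yawv(.077),flip=-1))
robot.wait(.3); print(telemetry.get_qpos())
c,im=snap('wrist','w_block2.png')
for l,z in [('rail_mid',.092),('well0',.1),('cover0',.1),('cover0_knob',.124)]:
    for m in marks('wrist',l): print(l,m[0],np.round(m[1],1),world(c,m[1],z))
hsv=cv2.cvtColor(im,cv2.COLOR_BGR2HSV)
n,l,st,ce=cv2.connectedComponentsWithStats(cv2.inRange(hsv,(22,130,120),(34,255,255)))
for i in range(1,n):
    if st[i,4]>100: print('tongue',st[i],ce[i],world(c,ce[i],.106))
```

```text
[-0.1704  0.4161  1.5736 -0.      1.1519  1.3229]
rail_mid 0.59 [327.7 132.7] [0.6235 0.011  0.092 ]
cover0 0.96 [447.4  64.8] [ 0.6941 -0.0957  0.1   ]
cover0 0.87 [289.8  60.8] [0.6861 0.0522 0.1   ]
cover0 0.73 [565.8 235.9] [ 0.5352 -0.2552  0.1   ]
cover0 0.64 [202.9  65.4] [0.6757 0.1335 0.1   ]
cover0_knob 0.63 [462.  57.] [ 0.696  -0.0979  0.124 ]
cover0_knob 0.18 [450.2  66.8] [ 0.6875 -0.0893  0.124 ]
tongue [434  97  26  16 345] [446.8783 104.858 ] [ 0.6581 -0.0995  0.106 ]
tongue [196  98  25  15 330] [207.8364 105.2909] [0.64   0.1273 0.106 ]
tongue [276  98  24  15 328] [287.7896 105.3323] [0.6459 0.0515 0.106 ]
```

View pics/w_block2.png

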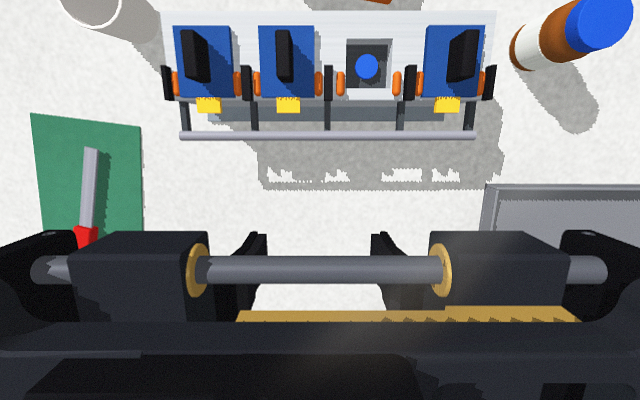

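Well 1 is open. The three yellow tongues at (447,105), (288,105) and (208,105) all give a block origin of about (0.692, 0.017) and a yaw of 0.080. Next I grasp the bar.

```bash
cat >> h.py <<'E'
BO=np.array([.6919,.0172,0]);BY=.0796
bX=yawv(BY);bYv=yawv(BY+np.pi/2)
def blk(x,y,z): return BO+x*bX+y*bYv+np.array([0,0,z])
GA,GH=.160-.025,.009   # tip ahead of the grip; tool point above bar mid-plane
def tool_for_tip(tip,phi,yaw=BY):
    bx=np.cos(phi)*yawv(yaw)+np.array([0,0,np.sin(phi)])
    zz=-np.sin(phi)*yawv(yaw)+np.array([0,0,np.cos(phi)])
    return tip-GA*bx+GH*zz, quat(bx,0,-1)
F=lambda: np.array(telemetry.get_contact_force())
E
python3 - <<'E'
from h import *
np.set_printoptions(precision=4,suppress=True)
a=-.203;q=quat(yawv(a),flip=-1)
g=np.array([.4227,.3393,0])+.025*yawv(a)
robot.set_gripper(.06)
robot.move_to(g+[0,0,.12],q); robot.wait(.2)
c,im=snap('wrist')
hsv=cv2.cvtColor(im,cv2.COLOR_BGR2HSV)
print('tip',[(m[0],world(c,m[1],.012)) for m in marks('wrist','bar_tip')],'exp',np.array([.4227,.3393,0])+.16*yawv(a))
robot.move_l(g+[0,0,.021],.1); print('F before',F())
robot.set_gripper(0.0,55); print('open',telemetry.get_opening())
robot.move_l(g+[0,0,.20],.12); robot.wait(.3)
print('F held',F(),telemetry.get_wrist_torque(),telemetry.get_opening())
p,qq=tool_for_tip(blk(-.09,.114,.15),0)
robot.move_to(p,qq); robot.wait(.3)
snap('wrist','held.png'); print('exp tip',blk(-.09,.114,.15),'F',F(),telemetry.get_wrist_torque(),telemetry.get_clock())
ct,_=snap('top','held_top.png'); print(marks('top','bar_tip'),proj(ct,blk(-.09,.114,.15)))
cs,_=snap('scene','held_scene.png');print(marks('scene','bar_tip'),proj(cs,blk(-.09,.114,.15)))
w=cv2.imread('pics/held.png');s=cv2.imread('pics/held_scene.png')[170:270,260:420]
cv2.imwrite('pics/held2.png',np.vstack([w[:200],cv2.resize(s,(640,400),interpolation=cv2.INTER_CUBIC)]))
E
```

```text
tip [(0.76, array([0.5814, 0.3125, 0.012 ]))] exp [0.5794 0.307  0.    ]
F before [-0.3479 -0.2425  0.2525]
open 0.023474436769884713
F held [-0.2441 -0.4874 -1.7056] [-0.0535  0.0922  0.0691] 0.023261257322680993
exp tip [0.5931 0.1237 0.15  ] F [ 0.5117 -0.5163 -1.2053] [-0.0352  0.1657  0.067 ] 16.425
[(0.79, [276.5, 213.3]), (0.62, [321.6, 137.6])] [[275.6223 209.4305]]
[(0.75, [371.1, 191.5]), (0.37, [374.3, 215.8])] [[373.1031 188.9249]]
```

View pics/held2.png

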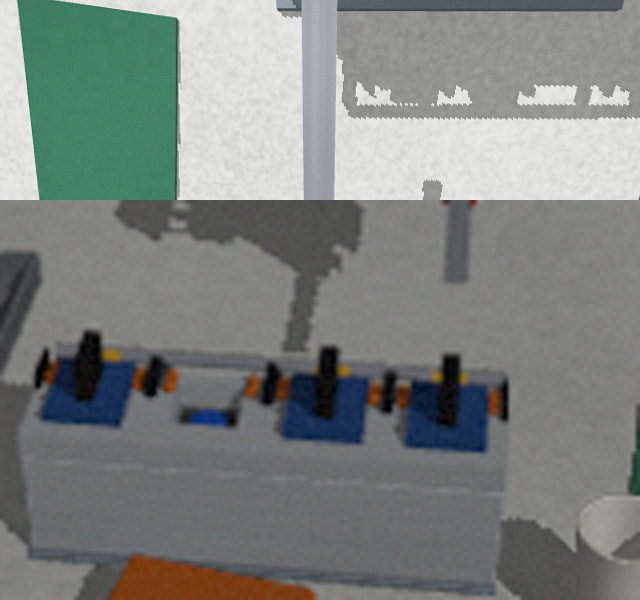

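Run:
```python
import cv2
a=cv2.imread('pics/held_top.png')[150:270,220:340]
cv2.imwrite('pics/c.png',cv2.resize(a,(600,600),interpolation=cv2.INTER_NEAREST))
```

```text
(no output)
```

View pics/c.png

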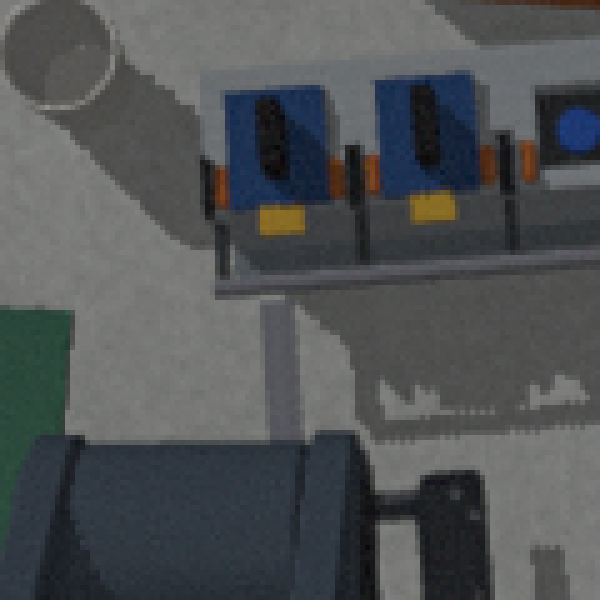

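The blade tip is at (275,210), against a prediction of (275.6,209.4), so the bar is held as modelled. Next I lever cover 3.

```bash
cat > pry.py <<'E'
from h import *
np.set_printoptions(precision=3,suppress=True)
def pry(y,dx=0):
    go=lambda x,z,phi,r=.05:(lambda t:robot.move_l(t[0],r,t[1]))(tool_for_tip(blk(x+dx,y,z),phi))
    p,q=tool_for_tip(blk(-.09,y,.15),0); robot.move_to(p,q)
    go(-.09,.110,0,.1); go(-.056,.104,0,.08); robot.wait(.3); f0=F(); z=.104
    while z>.086:
        z-=.0007; go(-.056,z,0,.02); robot.wait(.1)
        if F()[2]-f0[2]>3: break
    print('rail contact tip z',z,'dF',F()-f0)
    if z<=.087: return None
    x=-.056
    while x<-.0405:
        x+=.002; go(x,z,0,.03); robot.wait(.05)
        if np.linalg.norm((F()-f0)[:2])>9: print('front touch at',x); break
    print('in at',x,'dF',F()-f0)
    # rotate about rail centre line
    zc=z-.007; rx=x+.072; log=[]
    for d in range(2,25,2):
        a=np.deg2rad(d); lo=-.001*min(1,d/4)
        tx=rx*np.cos(a)-.007*np.sin(a)-.072+.0015*d/20; tz=rx*np.sin(a)+.007*np.cos(a)+zc+lo
        go(tx,tz,a,.02); robot.wait(.06); log.append((d,*(F()-f0)[[0,2]].round(1)))
    print(*log)
    snap('wrist',f'pry{int(y*1000)}.png')
    snap('scene',f'prys{int(y*1000)}.png')
    # back off: draw out along the bar while rotating down
    for d in (16,10,5):
        a=np.deg2rad(d); tx=rx*np.cos(a)-.007*np.sin(a)-.072; tz=rx*np.sin(a)+.007*np.cos(a)+zc
        go(tx-.002,tz+.0005,a,.04)
    go(-.062,z+.001,np.deg2rad(2),.06); go(-.09,.115,0,.1); go(-.09,.15,0,.1)
    robot.wait(.3); print('free F',F()-f0,'opening',telemetry.get_opening(),telemetry.get_clock())
E
python3 -c "
from pry import *
pry(.114)
c,w=snap('wrist');s=snap('scene')[1]
cr=lambda i:cv2.resize(i[170:270,260:420],(400,250))
cv2.imwrite('pics/p3.png',np.vstack([np.hstack([cr(cv2.imread('pics/prys114.png')),cr(s)]),np.hstack([cv2.resize(cv2.imread('pics/pry114.png'),(400,250)),cv2.resize(w,(400,250))])]))"
```

```text
rail contact tip z 0.09139999999999988 dF [-1.545  1.198  4.383]
in at -0.03999999999999999 dF [-2.604  1.09   5.246]Traceback (most recent call last):
  File "<string>", line 3, in <module>
    pry(.114)
    ~~~^^^^^^
  File "pry.py", line 22, in pry
    go(tx,tz,a,.02); robot.wait(.06); log.append((d,*(F()-f0)[[0,2]].round(1)))
    ~~^^^^^^^^^^^^^
  File "pry.py", line 4, in <lambda>
    go=lambda x,z,phi,r=.05:(lambda t:robot.move_l(t[0],r,t[1]))(tool_for_tip(blk(x+dx,y,z),phi))
                            ~~~~~~~~~~~~~~~~~~~~~~~~~~~~~~~~~~~~^^^^^^^^^^^^^^^^^^^^^^^^^^^^^^^^^
  File "pry.py", line 4, in <lambda>
    go=lambda x,z,phi,r=.05:(lambda t:robot.move_l(t[0],r,t[1]))(tool_for_tip(blk(x+dx,y,z),phi))
                                      ~~~~~~~~~~~~^^^^^^^^^^^^^
station.PlanningError: the arm cannot follow that straight line within its joint ranges
```

```bash
python3 -c "
from pry import *
print(telemetry.get_qpos(),telemetry.get_position(),F(),telemetry.get_clock())
z=.0914;x=-.04;zc=z-.007;rx=.032
for d in range(0,25,4):
    a=np.deg2rad(d);tx=rx*np.cos(a)-.007*np.sin(a)-.072;tz=rx*np.sin(a)+.007*np.cos(a)+zc
    for y in (.114,.038,-.114):
        p,q=tool_for_tip(blk(tx,y,tz),a); print(d,y,ik(p,q), end=' ')
    print()
"
```

```text
[-0.004  0.659  2.073  0.428  0.071  1.065] [0.51  0.117 0.063] [-0.602 -1.786  3.866] 31.05
0 0.114 [ 0.012  0.606  1.809 -0.     0.726  1.503] 0 0.038 [-0.137  0.601  1.823 -0.     0.717  1.354] 0 -0.114 [-0.414  0.62   1.768 -0.     0.753  1.077] 
4 0.114 [0.009 0.603 1.866 0.009 0.603 1.493] 4 0.038 [-0.146  0.599  1.88   0.028  0.595  1.322] 4 -0.114 [-0.434  0.617  1.823  0.057  0.641  1.012] 
8 0.114 [0.006 0.606 1.921 0.022 0.476 1.478] 8 0.038 [-0.156  0.602  1.936  0.072  0.469  1.273] 8 -0.114 [-0.455  0.619  1.877  0.141  0.53   0.919] 
12 0.114 [0.002 0.616 1.974 0.048 0.343 1.45 ] 12 0.038 [-0.167  0.612  1.99   0.152  0.34   1.186] 12 -0.114 [-0.476  0.627  1.928  0.272  0.421  0.776] 
16 0.114 [-0.001  0.632  2.026  0.109  0.206  1.387] 16 0.038 [-0.177  0.629  2.042  0.341  0.211  0.99 ] 16 -0.114 [-0.498  0.642  1.978  0.495  0.322  0.537] 
20 0.114 [-0.005  0.656  2.075  0.435  0.068  1.058] 20 0.038 [-0.189  0.654  2.093  1.011  0.107  0.31 ] 20 -0.114 [-0.521  0.664  2.026  0.888  0.252  0.126] 
24 0.114 [-0.008  0.689  2.122  2.751  0.094 -1.262] 24 0.038 [-0.2    0.688  2.14   2.248  0.145 -0.94 ] 24 -0.114 [-0.544  0.692  2.07   1.44   0.242 -0.447]
```

```bash
python3 -c "
from pry import *
c,w=snap('wrist');s=snap('scene')[1]
cr=lambda i:cv2.resize(i[170:270,260:420],(640,400),interpolation=cv2.INTER_CUBIC)
cv2.imwrite('pics/p3.png',np.vstack([cr(s),w[:180]]))"
```

```text
(no output)
```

View pics/p3.png

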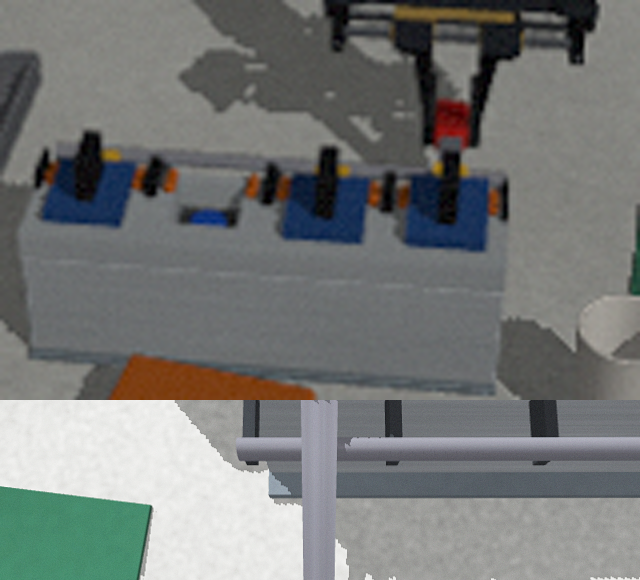

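```bash
python3 -c "
from pry import *
p=np.array(telemetry.get_position());q=telemetry.get_orientation();f=[]
for i in range(1,9):
    robot.move_l(p-[0,0,.0015*i],.02); robot.wait(.08); f.append((*F()[[0,2]].round(1),telemetry.get_position()[2].round(4)))
print(f)
c,w=snap('wrist');s=snap('scene')[1];t=snap('top')[1]
cr=lambda i:cv2.resize(i[170:270,260:420],(640,400),interpolation=cv2.INTER_CUBIC)
cv2.imwrite('pics/p3b.png',np.vstack([cr(s),w[:180]]))
"
```

```text
[(np.float64(0.2), np.float64(4.9), np.float64(0.0615)), (np.float64(0.9), np.float64(3.5), np.float64(0.0602)), (np.float64(0.7), np.float64(5.5), np.float64(0.0588)), (np.float64(2.9), np.float64(6.7), np.float64(0.0576)), (np.float64(0.8), np.float64(5.2), np.float64(0.0554)), (np.float64(0.6), np.float64(3.3), np.float64(0.0537)), (np.float64(0.4), np.float64(3.2), np.float64(0.0523)), (np.float64(0.2), np.float64(3.7), np.float64(0.051))]
```

View pics/p3b.png

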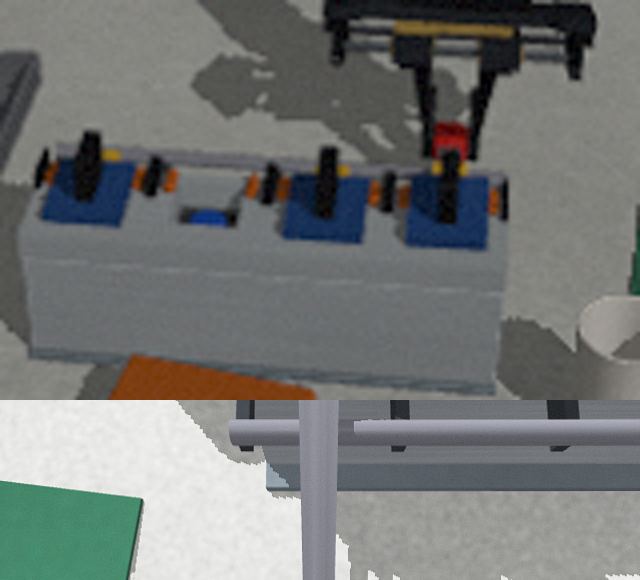

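```bash
python3 -c "
from pry import *
# retreat: pull back along the bar, then up
go=lambda x,z,phi,r=.05:(lambda t:robot.move_l(t[0],r,t[1]))(tool_for_tip(blk(x,.114,z),phi))
p=np.array(telemetry.get_position())
robot.move_l(p-.035*bX+[0,0,-.002],.08); robot.move_l(p-.035*bX+[0,0,.06],.1)
go(-.15,.20,0,.1); robot.wait(.2); print(F(),telemetry.get_opening())
ct,t=snap('top');c,w=snap('wrist');s=snap('scene')[1]
print(marks('top','bar_tip'),proj(ct,blk(-.15,.114,.20)))
cr=lambda i:cv2.resize(i[170:270,260:420],(640,400),interpolation=cv2.INTER_CUBIC)
cv2.imwrite('pics/p3c.png',np.hstack([cr(s),cv2.resize(t[150:250,220:320],(400,400),interpolation=cv2.INTER_CUBIC)])[:,200:])
"
```

```text
Traceback (most recent call last):
station.PlanningError: the arm cannot follow that straight line within its joint ranges
```

```bash
python3 -c "
from pry import *
go=lambda x,z,phi,r=.05:(lambda t:robot.move_l(t[0],r,t[1]))(tool_for_tip(blk(x,.114,z),phi))
p=np.array(telemetry.get_position())
p1,q1=tool_for_tip(blk(-.06,.114,.100),np.deg2rad(14))
print(p,p1)
robot.move_l(p1,.06,q1)
go(-.085,.100,np.deg2rad(6),.06); go(-.15,.20,0,.1); robot.wait(.2); print(F(),telemetry.get_opening())
ct,t=snap('top');c,w=snap('wrist');cs,s=snap('scene')
print(marks('top','bar_tip'),proj(ct,blk(-.15,.114,.20)))
print(marks('scene','bar_tip'),proj(cs,blk(-.15,.114,.20)))
cr=lambda i:cv2.resize(i[160:260,260:420],(640,400),interpolation=cv2.INTER_CUBIC)
cv2.imwrite('pics/p3c.png',np.hstack([cr(s),cv2.resize(t[150:250,220:320],(400,400),interpolation=cv2.INTER_CUBIC)])[:,250:])
"
```

```text
[0.51  0.117 0.051] [0.49  0.115 0.076]Traceback (most recent call last):
  File "<string>", line 7, in <module>
    robot.move_l(p1,.06,q1)
    ~~~~~~~~~~~~^^^^^^^^^^^
station.PlanningError: the arm cannot follow that straight line within its joint ranges
```

```bash
python3 -c "
from pry import *
go=lambda x,z,phi,r=.05:(lambda t:robot.move_l(t[0],r,t[1]))(tool_for_tip(blk(x,.114,z),phi))
T=lambda x,z,d: ik(*tool_for_tip(blk(x,.114,z),np.deg2rad(d)))
print(telemetry.get_qpos())
for a in [(-.052,.097,16),(-.066,.098,10),(-.085,.102,5)]:
    q=T(*a); print(q); robot.move_j(q)
go(-.15,.20,0,.1); robot.wait(.2); print(F(),telemetry.get_opening())
ct,t=snap('top');c,w=snap('wrist');cs,s=snap('scene')
print(marks('top','bar_tip'),proj(ct,blk(-.15,.114,.20)))
print(marks('scene','bar_tip'),proj(cs,blk(-.15,.114,.20)))
cr=lambda i:cv2.resize(i[160:260,260:420],(640,400),interpolation=cv2.INTER_CUBIC)
cv2.imwrite('pics/p3c.png',np.hstack([cr(s),cv2.resize(t[150:250,220:320],(400,400),interpolation=cv2.INTER_CUBIC)])[:,250:])
"
```

```text
[-0.004  0.688  2.078  0.812  0.039  0.681]
[-0.003  0.635  2.049  0.126  0.181  1.367]
[-0.     0.593  2.006  0.038  0.369  1.456]
[0.001 0.555 1.983 0.014 0.516 1.48 ]
[-0.197 -0.04  -1.797] 0.022855655804095664
[(0.7, [272.0, 236.5])] [[274.687 232.118]]
[(0.71, [375.2, 155.9])] [[374.779 160.942]]
```

View pics/p3c.png

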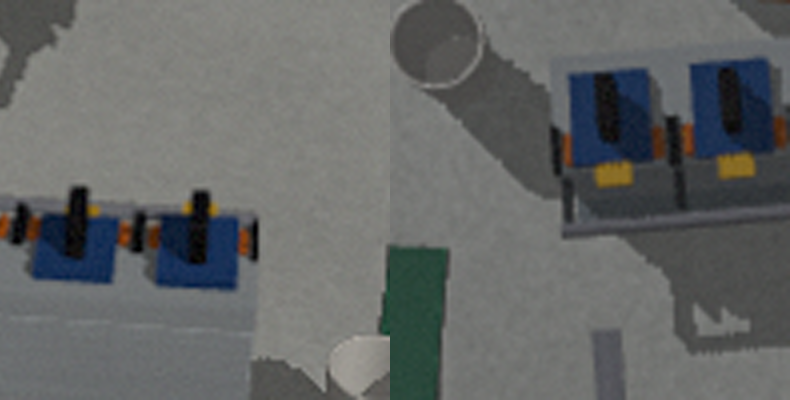

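```bash
cat >> h.py <<'E'
WELLS={0:-.114,2:.038,3:.114}
def tongues(fn=None,y=.076):
    robot.move_to(blk(-.132,y,.26),quat(bX,flip=-1)); robot.wait(.25)
    c,im=snap('wrist',fn); hsv=cv2.cvtColor(im,cv2.COLOR_BGR2HSV)
    n,l,st,ce=cv2.connectedComponentsWithStats(cv2.inRange(hsv,(22,130,120),(34,255,255)))
    for i in range(1,n):
        if st[i,4]>100 and st[i,1]<200:
            w=world(c,ce[i],.106); x,y=(w-BO)@bX,(w-BO)@bYv
            print('tongue',st[i],ce[i].round(1),'blk',x.round(4),y.round(4))
    for k in WELLS:
        e=proj(c,[blk(-.036,WELLS[k]-.011,.106),blk(-.036,WELLS[k]+.011,.106),blk(-.05,WELLS[k],.106)]); print(k,'stuck: left/right cols',e[1,0].round(1),e[0,0].round(1),'rows',e[0,1].round(1),e[2,1].round(1))
    return c,im
E
python3 -c "
from h import *
c,im=tongues('chk3.png')
cv2.imwrite('pics/chk3c.png',cv2.resize(im[:170,100:500],(800,340),interpolation=cv2.INTER_CUBIC))
"
```

```text
tongue [266  94  24  16 360] [277.5 102. ] blk -0.0425 0.1146
tongue [347  95  24  15 333] [358.4 102.5] blk -0.0429 0.0379
tongue [503  95  29  15 358] [517.8 102.6] blk -0.0431 -0.113
0 stuck: left/right cols 508.5 531.9 rows 94.7 110.3
2 stuck: left/right cols 346.9 370.3 rows 94.7 110.3
3 stuck: left/right cols 266.3 289.6 rows 94.7 110.3
```

View pics/chk3c.png

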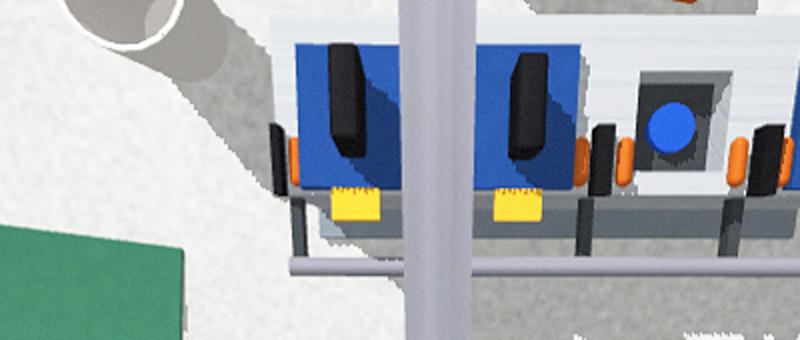

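```bash
python3 -c "
from h import *
c=cams.camera_info('wrist')
P={'kBL':(.018,.006,.04),'kBR':(.018,-.006,.04),'kFL':(-.018,.006,.04),'kFR':(-.018,-.006,.04),'kbotF':(-.018,0,.008),'pBL':(.03,.025,.008),'pFL':(-.03,.025,.008),'tF':(-.044,0,.006),'tF0':(-.044,0,0)}
Rb=R.from_euler('z',BY)
for tilt,dz,y in [(0,0,.038),(0,0,.114),(5,.003,.114),(8,.005,.114),(8,.007,.114),(3,.0015,.114)]:
    Rt=Rb*R.from_euler('y',tilt,degrees=True)   # +y rotation: x axis goes down -> front up
    print(tilt,dz,y,{k:((proj(c,blk(-.006,y,.1+dz)+Rt.apply(v))[0]-[100,0])*2).round().astype(int).tolist() for k,v in P.items()})
"
```

```text
0 0 0.038 {'kBL': [517, 53], 'kBR': [547, 53], 'kFL': [514, 151], 'kFR': [543, 151], 'kbotF': [518, 163], 'pBL': [466, 46], 'pFL': [464, 190], 'tF': [516, 222], 'tF0': [514, 222]}
0 0 0.114 {'kBL': [325, 53], 'kBR': [356, 53], 'kFL': [329, 151], 'kFR': [359, 151], 'kbotF': [354, 163], 'pBL': [294, 46], 'pFL': [302, 190], 'tF': [357, 222], 'tF0': [358, 222]}
5 0.003 0.114 {'kBL': [324, 42], 'kBR': [355, 42], 'kFL': [327, 140], 'kFR': [357, 140], 'kbotF': [353, 159], 'pBL': [294, 44], 'pFL': [299, 187], 'tF': [355, 219], 'tF0': [356, 221]}
8 0.005 0.114 {'kBL': [324, 36], 'kBR': [354, 36], 'kFL': [326, 133], 'kFR': [356, 133], 'kbotF': [352, 157], 'pBL': [294, 43], 'pFL': [297, 185], 'tF': [354, 218], 'tF0': [355, 220]}
8 0.007 0.114 {'kBL': [323, 34], 'kBR': [354, 34], 'kFL': [325, 132], 'kFR': [355, 132], 'kbotF': [351, 156], 'pBL': [292, 42], 'pFL': [296, 184], 'tF': [353, 217], 'tF0': [355, 220]}
3 0.0015 0.114 {'kBL': [325, 47], 'kBR': [355, 47], 'kFL': [328, 145], 'kFR': [358, 145], 'kbotF': [354, 161], 'pBL': [294, 45], 'pFL': [300, 188], 'tF': [356, 220], 'tF0': [357, 222]}
```

```bash
python3 -c "
import cv2
im=cv2.imread('pics/chk3.png')[0:125,235:395]
cv2.imwrite('pics/z.png',cv2.resize(im,(800,625),interpolation=cv2.INTER_CUBIC)[:600])"
```

```text
(no output)
```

View pics/z.png

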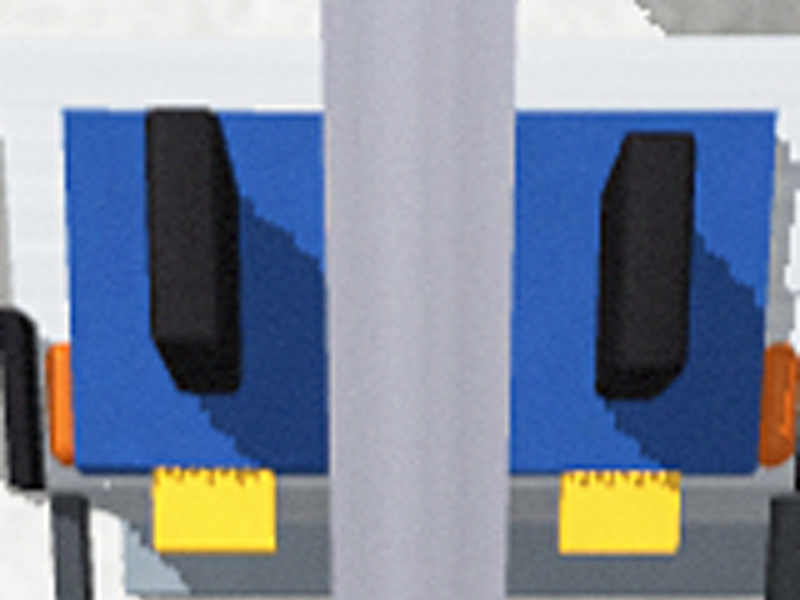

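```bash
python3 -c "
from h import *
c,im=tongues('par1.png',y=-.10)
c,im=tongues('par2.png',y=.26)
"
```

```text
tongue [ 76  96  26  16 358] [ 88.7 103.4] blk -0.0424 0.1191
tongue [163  97  24  15 331] [174.3 104.3] blk -0.0429 0.038
tongue [336  97  11  15 137] [340.7 104.9] blk -0.0431 -0.1203
0 stuck: left/right cols 322.6 345.9 rows 97.0 112.5
2 stuck: left/right cols 161.8 185.1 rows 96.6 112.1
3 stuck: left/right cols 81.1 104.5 rows 96.3 111.8
tongue [459  97  28  16 370] [472.6 104.5] blk -0.0427 0.1113
tongue [535  97  28  15 338] [548.7 104.7] blk -0.0431 0.0389
0 stuck: left/right cols 701.7 725.3 rows 96.0 111.7
2 stuck: left/right cols 539.5 562.9 rows 96.7 112.3
3 stuck: left/right cols 458.9 482.2 rows 97.0 112.5
```

```bash
python3 -c "
from h import *
t,s=cams.camera_info('top'),cams.camera_info('scene')
tip=tri([t,s],[[272,236.5],[375.2,155.9]]);e=tip-blk(-.15,.114,.20)
print('tip err blk',e@bX,e@bYv,e[2])
T0=R.from_quat(telemetry.get_orientation());c=cams.camera_info('wrist')
Tc=T0.inv()*R.from_quat(c['orientation']);eye=T0.inv().apply(c['eye']-np.array(telemetry.get_position()))
ct=dict(c,eye=eye,orientation=Tc.as_quat())
from scipy.optimize import least_squares
for f in ('held.png','chk3.png','par2.png'):
    g=cv2.GaussianBlur(cv2.imread('pics/'+f),(3,3),0).astype(float); L=[]
    for r in range(15,195,6):
        gr=np.abs(np.gradient(g[r],axis=0)).sum(1); l=285+gr[285:312].argmax(); rr=325+gr[325:352].argmax(); L.append((r,l,rr))
    L=np.array(L)
    # blade edges: points in tool frame at distance s along bar, pitch p, h mid plane(+2 top), lateral y0, yaw
    def res(v):
        p,y0,yw=v; o=[]
        S=np.linspace(.02,.14,60)
        for sg,col in ((1,1),(-1,2)):
            X=np.c_[S*np.cos(p),y0+S*yw+sg*.008*-1,GH-.002-S*np.sin(p)]
            u=proj(ct,X); k=np.argsort(u[:,1]); o.append(np.interp(L[:,0],u[k,1],u[k,0])-L[:,col])
        return np.concatenate(o)
    best=least_squares(res,[0,0,0],loss='soft_l1'); print(f,'pitch deg',np.rad2deg(best.x[0]),'y0',best.x[1],'yaw',np.rad2deg(best.x[2]),'rms',np.median(np.abs(best.fun)))
"
```

```text
tip err blk -0.010397953066315645 0.0029005704421830253 0.009976636088849189
held.png pitch deg 2.626805037635172 y0 0.0006315796441999221 yaw 0.2665281961272687 rms 0.41312337972445334
chk3.png pitch deg 7.6958642682272735 y0 0.0008233204258236734 yaw -0.12248666681890984 rms 0.2930307497330489
par2.png pitch deg 6.887029546239712 y0 0.0005518649311620504 yaw 0.05919548174504713 rms 0.29000182155232324
```

```bash
cat >> h.py <<'E'
from scipy.optimize import least_squares
P0=np.deg2rad(6.0)
def tool_for_tip(tip,phi,yaw=BY):
    d=lambda a:(np.cos(a)*yawv(yaw)+np.array([0,0,np.sin(a)]), -np.sin(a)*yawv(yaw)+np.array([0,0,np.cos(a)]))
    bx,_=d(phi); tx,tz=d(phi-P0)
    return tip-GA*bx+GH*tz, quat(tx,0,-1)
def bar_pitch():
    c,im=snap('wrist'); T0=R.from_quat(telemetry.get_orientation())
    ct=dict(c,eye=T0.inv().apply(c['eye']-np.array(telemetry.get_position())),orientation=(T0.inv()*R.from_quat(c['orientation'])).as_quat())
    g=cv2.GaussianBlur(im,(3,3),0).astype(float);L=[]
    for r in range(15,195,6):
        gr=np.abs(np.gradient(g[r],axis=0)).sum(1);L.append((r,285+gr[285:312].argmax(),325+gr[325:352].argmax()))
    L=np.array(L);S=np.linspace(.02,.14,60)
    def res(v):
        o=[]
        for sg,col in ((-1,1),(1,2)):
            u=proj(ct,np.c_[S*np.cos(v[0]),v[1]+S*v[2]+sg*.008,GH-.002-S*np.sin(v[0])]);k=np.argsort(u[:,1])
            o.append(np.interp(L[:,0],u[k,1],u[k,0])-L[:,col])
        return np.concatenate(o)
    b=least_squares(res,[0,0,0],loss='soft_l1'); print('bar pitch',np.rad2deg(b.x[0])-1.1,'y0',b.x[1],'med',np.median(abs(b.fun)))
    return b.x[0]-np.deg2rad(1.1)
E
cat > pry.py <<'E'
import h
from h import *
np.set_printoptions(precision=3,suppress=True)
def pry(y,amax=22):
    T=lambda x,z,phi:tool_for_tip(blk(x,y,z),phi)
    go=lambda x,z,phi,r=.05:(lambda t:robot.move_l(t[0],r,t[1]))(T(x,z,phi))
    robot.move_to(*T(-.09,.17,0)); robot.wait(.2)
    go(-.09,.115,0,.1); go(-.057,.104,0,.08); robot.wait(.3); f0=F(); z=.104
    while z>.086:
        z-=.0007; go(-.057,z,0,.02); robot.wait(.1)
        if F()[2]-f0[2]>3: break
    print('rail contact tip z',z,'dF',F()-f0)
    if z<=.087: return
    x=-.057
    while x<-.0405:
        x+=.002; go(x,z,0,.03); robot.wait(.05)
        if np.linalg.norm((F()-f0)[:2])>9: print('front touch at',x); break
    print('in at',x,'dF',F()-f0)
    zc=z-.007; rx=x+.072; log=[]
    for d in range(2,amax+1,2):
        a=np.deg2rad(d); lo=-.001*min(1,d/4)
        tx=rx*np.cos(a)-.007*np.sin(a)-.072+.002*d/20; tz=rx*np.sin(a)+.007*np.cos(a)+zc+lo
        go(tx,tz,a,.02); robot.wait(.06); log.append((d,*(F()-f0)[[0,2]].round(1).tolist()))
    print(log); log=[]; p=np.array(telemetry.get_position())
    for i in range(1,10):
        robot.move_l(p-[0,0,.0015*i],.02); robot.wait(.08); log.append((*(F()-f0)[[0,2]].round(1).tolist(),))
    print('down',log)
    for a in [(-.052,.098,17),(-.066,.099,11),(-.085,.103,6)]:
        robot.move_j(ik(*T(a[0],a[1],np.deg2rad(a[2]))))
    go(-.11,.20,0,.1); robot.wait(.3); print('free F',F()-f0,telemetry.get_opening(),telemetry.get_clock())
    return bar_pitch()
E
python3 -c "
from pry import *
h.P0=bar_pitch(); pry(.038)
tongues('a1.png',y=-.10);tongues('a2.png',y=.26)"
```

```text
bar pitch 5.642620423927109 y0 0.0007995934285318927 med 0.277694484610322
rail contact tip z 0.08999999999999987 dF [ 0.319 -0.775  3.075]
in at -0.038999999999999986 dF [-1.814 -0.19   3.424]
[(2, 0.4, 4.3), (4, 3.5, 6.7), (6, 3.7, 8.1), (8, 3.9, 8.9), (10, 3.4, 8.1), (12, 2.9, 9.3), (14, 4.1, 8.7), (16, 0.1, 6.2), (18, 0.7, 4.5), (20, -1.5, 5.1), (22, -2.0, 4.7)]
down [(-0.5, 5.3), (2.1, 5.2), (1.2, 6.5), (1.0, 5.4), (0.5, 7.9), (-2.6, 19.6), (-5.2, 33.4), (-9.2, 45.6), (-11.6, 57.2)]
free F [ 1.743  0.131 -0.557] 0.02355260730511731 63.2
bar pitch 10.307566435689091 y0 0.0006810558888424009 med 0.2550954104701759
tongue [ 76  94  26  17 359] [ 88.1 102.1] blk -0.0424 0.1192
tongue [165  94  23  17 274] [174.9 102.7] blk -0.0427 0.0371
tongue [337  96  10  15 132] [341.6 103.6] blk -0.0432 -0.1209
0 stuck: left/right cols 322.8 346.1 rows 95.6 111.1
2 stuck: left/right cols 161.4 184.8 rows 95.2 110.8
3 stuck: left/right cols 80.5 104.0 rows 95.0 110.6
tongue [459  97  27  15 366] [472.6 104.5] blk -0.0427 0.1112
tongue [544  96  26  16 308] [555.4 104.2] blk -0.0427 0.0327
0 stuck: left/right cols 701.7 725.3 rows 96.0 111.7
2 stuck: left/right cols 539.5 562.9 rows 96.7 112.3
3 stuck: left/right cols 458.9 482.2 rows 97.0 112.5
```

```bash
sed -i 's/range(1,10):/range(1,1):/' pry.py; python3 -c "
from pry import *
h.P0=bar_pitch(); pry(-.114,24)
c,im=tongues('b1.png',y=.03);tongues('b2.png',y=-.2)"
```

```text
bar pitch 10.248299590869337 y0 0.0008020517060014371 med 0.24601734634580907
rail contact tip z 0.08999999999999987 dF [-1.706  1.272  5.04 ]
in at -0.038999999999999986 dF [-3.193  1.256  5.419]
[(2, 0.5, 6.1), (4, 2.3, 6.6), (6, 3.4, 8.8), (8, 1.9, 9.7), (10, 3.1, 7.9), (12, 2.8, 8.9), (14, 2.7, 7.6), (16, 1.2, 7.4), (18, -0.6, 6.5), (20, -1.1, 6.1), (22, -1.9, 5.8), (24, -2.9, 5.8)]
down []
free F [-0.257  1.323  0.294] 0.023548851152088074 86.0917
bar pitch 11.876538640174964 y0 0.0005726339202196382 med 0.3042590384476398
tongue [213  95  25  16 353] [225.3 103.1] blk -0.0423 0.1159
tongue [452  94  28  16 357] [466.1 101.7] blk -0.0416 -0.112
0 stuck: left/right cols 457.2 480.6 rows 95.4 111.0
2 stuck: left/right cols 295.8 319.2 rows 95.8 111.4
3 stuck: left/right cols 215.2 238.5 rows 96.0 111.6
tongue [ 58  95  24  17 254] [ 68.5 104.1] blk -0.0429 0.0386
tongue [213  95  25  16 354] [225.1 102.9] blk -0.0413 -0.1101
0 stuck: left/right cols 217.1 240.4 rows 97.1 112.5
2 stuck: left/right cols 55.9 79.3 rows 96.5 111.9
3 stuck: left/right cols -25.3 -1.8 rows 96.1 111.6
```

```bash
python3 -c "
import cv2,numpy as np
a=cv2.imread('pics/b2.png')[0:125,170:330];b=cv2.imread('pics/b1.png')[0:125,390:550]
cv2.imwrite('pics/z2.png',np.hstack([cv2.resize(i,(400,312),interpolation=cv2.INTER_CUBIC) for i in (a,b)]))
from h import *
c=cams.camera_info('wrist')
P={'kBL':(.018,.006,.04),'kBR':(.018,-.006,.04),'kFL':(-.018,.006,.04),'pBL':(.03,.025,.008),'pBR':(.03,-.025,.008),'pFL':(-.03,.025,.008),'pFR':(-.03,-.025,.008),'tL':(-.044,.011,.006),'tR':(-.044,-.011,.006)}
Rb=R.from_euler('z',BY)
for n,e,dz in [('stuck',[0,0],0),('front8',[0,8],.005),('left+8',[8,0],.005),('right+8',[-8,0],.005)]:
    Rt=Rb*R.from_euler('xy',e,degrees=True)
    print(n,{k:((proj(c,blk(-.006,-.114,.1+dz)+Rt.apply(v))[0]-[170,0])*2.5).round().astype(int).tolist() for k,v in P.items()})
"
```

```text
stuck {'kBL': [85, 72], 'kBR': [123, 72], 'kFL': [95, 194], 'pBL': [61, 63], 'pBR': [202, 63], 'pFL': [78, 242], 'pFR': [211, 242], 'tL': [120, 281], 'tR': [178, 281]}
front8 {'kBL': [81, 51], 'kBR': [119, 51], 'kFL': [86, 171], 'pBL': [60, 60], 'pBR': [202, 60], 'pFL': [68, 235], 'pFR': [206, 236], 'tL': [110, 276], 'tR': [170, 276]}
left+8 {'kBL': [96, 67], 'kBR': [136, 69], 'kFL': [107, 191], 'pBL': [56, 55], 'pBR': [204, 62], 'pFL': [73, 240], 'pFR': [213, 242], 'tL': [117, 280], 'tR': [177, 281]}
right+8 {'kBL': [63, 68], 'kBR': [99, 67], 'kFL': [74, 192], 'pBL': [57, 62], 'pBR': [193, 55], 'pFL': [74, 242], 'pFR': [203, 240], 'tL': [115, 281], 'tR': [171, 281]}
```

View pics/z2.png

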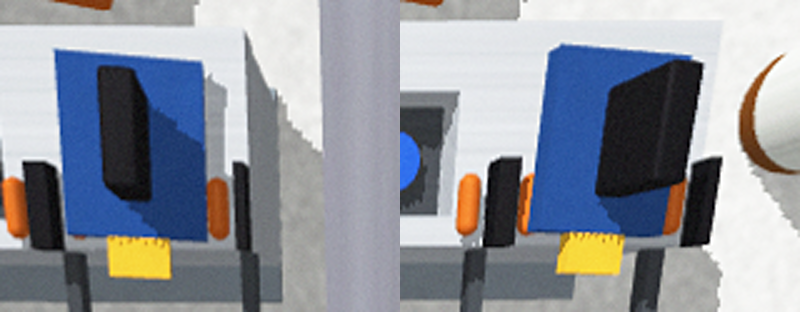

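Cover 0 is loose too: its left side is up, with the plate corners at (55,50) against (205,62). Next I lay the bar back on the mat and look at the tray.

Run:
```python
import h
from h import *
np.set_printoptions(precision=4,suppress=True)
h.P0=np.deg2rad(11.9); a=-.203
tip=np.array([.4227,.3393,0])+.16*yawv(a)
T=lambda z:tool_for_tip(tip+[0,0,z],0,a)
robot.move_to(*T(.2)); robot.wait(.1); robot.move_l(T(.04)[0],.15); robot.wait(.2); f0=F(); z=.024
while z>.0145:
    z-=.0015; robot.move_l(T(z)[0],.03); robot.wait(.05)
    if F()[2]-f0[2]>3: break
print('z',z,F()-f0)
robot.set_gripper(.05); p=np.array(telemetry.get_position()); robot.move_l(p+[0,0,.12],.15)
robot.move_to([.36,.36,.27],quat(yawv(a),flip=-1)); robot.wait(.3)
c,im=snap('wrist','bar_down.png')
hsv=cv2.cvtColor(im,cv2.COLOR_BGR2HSV)
m=cv2.inRange(hsv,(0,150,60),(8,255,255))|cv2.inRange(hsv,(172,150,60),(180,255,255))
if m.any():
    ct=max(cv2.findContours(m,0,1)[0],key=cv2.contourArea);b=cv2.boxPoints(cv2.minAreaRect(ct));print('red px',b,'world',[world(c,u,.021)[:2] for u in b])
print('tip',[(x[0],world(c,x[1],.012)) for x in marks('wrist','bar_tip')],'mat',[(x[0],world(c,x[1],.0)) for x in marks('wrist','mat')])
robot.move_to([.375,-.345,.27],quat(yawv(.08),flip=-1)); robot.wait(.3)
c,im=snap('wrist','tray.png')
print('tray_in',[(x[0],world(c,x[1],.004)) for x in marks('wrist','tray_in')])
for d in cams.cut_out('wrist','tray_in')[:1]:
    ct=max(cv2.findContours(d['region'].astype(np.uint8),0,1)[0],key=cv2.contourArea);b=cv2.boxPoints(cv2.minAreaRect(ct));w=np.array([world(c,u,.028)[:2] for u in b]);print(d['conf'],d['rect'],w,w.mean(0))
cv2.imwrite('pics/two.png',np.vstack([cv2.imread('pics/bar_down.png')[:240],im[:240]]))
print(telemetry.get_clock())
```

```text
z 0.013499999999999995 [0.4132 1.0708 0.4449]
red px [[283.1188 111.1881]
 [302.0297 109.297 ]
 [309.7624 186.6238]
 [290.8515 188.5148]] world [array([0.4551, 0.3837]), array([0.4525, 0.36  ]), array([0.3542, 0.3712]), array([0.3568, 0.3965])]
tip [(0.85, array([0.5656, 0.3609, 0.012 ]))] mat [(0.69, array([0.4023, 0.3738, 0.    ]))]
tray_in []
0.65 [215.8, 0.0, 438.7, 138.6] [[ 0.4212 -0.2145]
 [ 0.5713 -0.2152]
 [ 0.5911 -0.4599]
 [ 0.4432 -0.4866]] [ 0.5067 -0.344 ]
100.3
```

View pics/two.png

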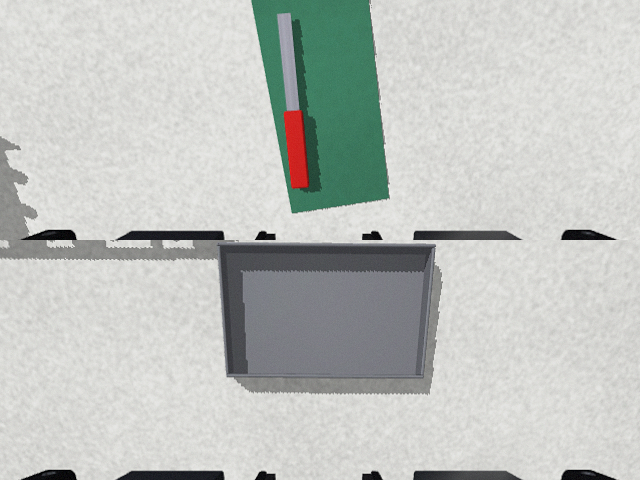

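```bash
cat >> h.py <<'E'
TYAW=.08
def place(k,dy,slot,TC):
    q=quat(bX,flip=-1); P=lambda z:blk(-.006,WELLS[k]+dy,z)
    robot.set_gripper(.05)
    robot.move_to(P(.22),q); robot.move_l(P(.136),.12); robot.wait(.2); f0=F()
    robot.set_gripper(0.0,35); print(k,'opening',telemetry.get_opening(),'dF',F()-f0)
    robot.move_l(P(.15),.05); robot.wait(.1); print('lift dF',F()-f0); robot.move_l(P(.24),.15); robot.wait(.2); print('held',F()-f0,telemetry.get_opening())
    if telemetry.get_opening()<.009: print('LOST');return False
    tx=yawv(TYAW);ty=yawv(TYAW+np.pi/2);D=lambda z:TC+.005*tx+slot*ty+np.array([0,0,z])
    qt=quat(tx,flip=-1); robot.move_to(D(.2),qt); print('over tray',telemetry.get_opening())
    robot.move_l(D(.058),.15); robot.wait(.2); f1=F(); z=.058
    while z>.036:
        z-=.0015; robot.move_l(D(z),.04); robot.wait(.04)
        if F()[2]-f1[2]>2.5: break
    print('down z',z,F()-f1); robot.set_gripper(.036); robot.wait(.1); robot.move_l(D(.2),.15); print(telemetry.get_clock()); return True
E
python3 - <<'E'
from h import *
np.set_printoptions(precision=4,suppress=True)
c=cams.camera_info('wrist')
w=np.array([world(c,u,.028) for u in [(219,4),(435,4),(423,137),(228,137)]]);print(w)
TC=w.mean(0);TC[2]=0;e=w[0]-w[1];print(TC,'yaw',np.arctan2(-e[0],e[1]),np.linalg.norm(e),np.linalg.norm(w[1]-w[2]))
np.save('TC.npy',TC)
place(0,-.004,-.076,TC)
E
```

```text
[[ 0.5693 -0.2166  0.028 ]
 [ 0.589  -0.4617  0.028 ]
 [ 0.4419 -0.473   0.028 ]
 [ 0.4221 -0.2273  0.028 ]]
[ 0.5056 -0.3446  0.    ] yaw 0.0802872185550846 0.24588070188556463 0.14761101302412125
0 opening 0.012910784645442578 dF [-0.486   8.8089  5.0167]
lift dF [-0.6879 -0.5598 -0.6257]
held [-0.6894 -0.5565 -0.954 ] 0.011895894588001188
over tray 0.012004977805055791
down z 0.03999999999999999 [-2.3518  2.6436  8.4075]
113.5667
```

Run:
```python
from h import *
np.set_printoptions(precision=4,suppress=True)
TC=np.load('TC.npy')
if place(2,0,0.0,TC): place(3,0,.076,TC)
c,im=snap('wrist')
robot.move_to([.375,-.345,.27],quat(yawv(.08),flip=-1)); robot.wait(.3)
snap('wrist','tray2.png'); snap('top','top_end.png')
```

```text
2 opening 0.011925955007178898 dF [ 0.3524 -1.0238  3.5157]
lift dF [ 0.5079  0.0862 -2.1257]
held [ 0.5055 -0.3868 -0.5393] 0.011855237788975
over tray 0.011415808406693432
down z 0.04149999999999999 [-1.2492  1.2085  3.1215]
127.4333
3 opening 0.012036444818598242 dF [ 2.5195 -1.0798  5.8307]
lift dF [ 0.2686 -0.0928 -1.4337]
held [-0.0682 -0.1094 -1.7255] 0.011824734912808827
over tray 0.011716477052848544
down z 0.04299999999999999 [-1.7556  0.2039  6.9093]
140.975
```

Run:
```python
import cv2,numpy as np
a=cv2.imread('pics/tray2.png')[:240];t=cv2.imread('pics/top_end.png')[110:350,160:540]
cv2.imwrite('pics/e.png',np.vstack([a,cv2.resize(t,(570,360))[:, :].copy() if 0 else cv2.copyMakeBorder(cv2.resize(t,(560,354)),0,0,0,80,0)]))
```

```text
(no output)
```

View pics/e.png

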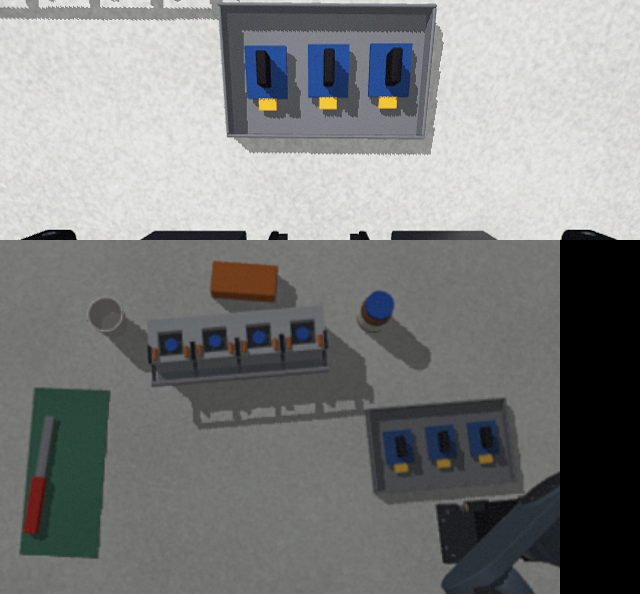

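```bash
python3 -c "
from h import *
print(telemetry.get_clock(),F()); ticket.close_job()"
```

```text
142.125 [-0.322672    0.89918604  0.30034827]
the job is handed in; nothing more can be done
```

I levered covers 3, 2 and 0 loose with the bar on the rail (well 1 was already open). I then laid the bar on the mat, set the three covers in the tray and handed the job in at 142 s.

**Last pictures:**
- All three covers lie flat in the tray, knob up, and all four wells show their vial caps.
- The jar, beaker and orange box look unmoved.
- The bar lies on the mat with its handle's middle about 18 mm inside the left edge. That is a few centimetres from where I put it, probably the announced knock. I left it there because it was still within the limit.
- The hand is clear of everything.

**What went wrong or stayed unclear:**
- On cover 3 the arm stopped near a joint limit at about 20° of bar tilt. I finished the lift by pushing straight down, and the bar turned about 5° in the grip; I measured that turn and corrected for it on the next two covers.
- Cover 3 ended up tilted only about 5° with its middle 3 to 4 mm up, less than the stated 7 to 10° and 4 to 7 mm. I took it as loose because the levering force had dropped, and it later lifted off with almost no pull.
- On cover 2 I kept pushing after it had snapped loose. The force reading rose to about 57 N, probably from the handle's end touching the table. I removed that step for cover 0.
- The bar's flatness was judged only from pictures, not measured.

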